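Step the sample carousel back one tooth

ROBOT

A 7-joint arm with a two-finger parallel gripper is mounted at the origin on the work surface. World frame = base frame: x ahead of the robot, y to its left, z up, the work surface at z = 0. Lengths are in m, angles in rad, forces in N, time in s.
With the tool pointing down it reaches from about 0.425 to 0.925 m from the base axis. Payload 6.8 kg.
Tool frame: the origin (TCP) lies at the very end of the fingers, on their centre line; the grasp point (between the pads) lies 19 mm behind it; z points along the fingers, y is the line along which they close (so a half turn about z gives the same grasp; the last joint's range is limited). The gripper opens to 85 mm and grips with 20 to 120 N. Pads are 22 mm wide; open, the fingers measure 114 mm over their backs; the gripper's body (76 mm by 85 mm) begins 54 mm behind the grasp point. The pads swing forward as they close: fully open they stand 13 mm farther back than shut.
Start: joints at [-1.225, 0.477, 0.022, 1.555, -0.011, 1.109, -0.083], TCP at [0.296, 0.607, 0.231] pointing down, gripper open.
Joint ranges: [-2.96, 2.96], [-0.34, 2.1], [-1.41, 1.46], [0.24, 2.44], [-1.37, 4.51], [0.17, 1.92], [-2.96, 2.96]. Speed limits (rad/s): [2.39, 2.39, 3.14, 3.14, 3.14, 3.14, 3.14].

INTERFACE

Orientations are given as a unit quaternion [w, x, y, z].
In Python, from station import telemetry, viewer, job, search_frame, cut_out gives the robot as it stands. The module is installed in compiled form; this text tells all that it offers.
- The arm moves only by the shell command python3 -m crank 'ROWS' [FORCE]. ROWS is JSON, a list of rows, each an object with "delta_rot": the turn, a rotation vector about the tool's x, y, z in degrees, a list of three; "xyz": the shift along the tool's x, y, z in m, a list of three; "fingers": the gripper command: -1 is fully open, 1 is shut, values between are in proportion. In form: [{"delta_rot": [ax, ay, az], "xyz": [dx, dy, dz], "fingers": fingers}, ...]. A call has 1 to 10 rows; each row is the pose to reach, as a shift and turn from the pose commanded when the call began, along the tool's axes at that moment; what a row does not reach only later rows make up. A row lasts 1/10 s, in which the tool goes at most 50 mm and 8.59 degrees, less where a joint would pass 70% of its speed; a pose out of reach is approached as far as the arm can. A call with a gripper value outside its range is refused whole. The fingers move at their own pace and stop on an object; FORCE is the grip in N (left out, the last holds). Time passes only in rows, so rows that repeat a pose let the fingers close. It gives the time, the measured TCP pose, the force, the opening and the grip force at its end, in the units of the state.
- telemetry.get_obs(): the state, without advancing time (a new reading comes with each control period).
- viewer.read_camera(name): name is "scene" or "side" or "wrist"; returns a dict with "img" (400x640x3 uint8, red, green, blue), "fx", "fy", "cx", "cy" (pixels), "origin" and "rotation" of the camera in the world. Camera axes: x right, y up, looking along -z (the intrinsics and any distortion apply to the point x, -y, -z); pixel columns grow to the right and rows downward; lengths in m; the calibration is good to about 2 mm. A picture is of the moment at which its call begins. There is no depth.
- job.hand_in(): hands the job in; it is judged then, once.
Trained networks look in the newest picture that a camera, given by its name, has taken for a name from the list of things; names that differ only in an ending like _2 or _b are one class to them, and where a whole thing is asked for, a point or a joint stands for the part that bears it (a point fixed in the world has none). Each returns a list of dicts, best first, with "score" (0 to 1); they miss things now and then, are a little off and sometimes report something else, mostly with a low value. They report only what shows in the picture. A call takes as long as a camera call.
- search_frame(camera, thing): "pixel" ([column, row] in pixels, amid what is visible of it).
- cut_out(camera, thing): "pixels" (400x640 bool, what is visible of it) and "pixel" ([column, row] in pixels, amid what is visible of it).
The state is a dict: "t": time; "q": joint angles; "joint_vel": joint speeds; "joint_torque": joint torques, N m; "eef_pos": TCP position; "tool_rot": TCP orientation; "contact_force": force on the tool from outside, world axes, zero at the start; "torque": the same for the moment, N m; "gripper_width": opening from 0.0 (shut) to 1.0 (fully open); "grasp_force": force on a finger pad.
Only numpy, scipy, OpenCV 4.12 (cv2) and the standard library are available. Lean on these libraries where they do the work, as an engineer would, in place of code of your own. Each camera call takes 0.05 s, during which the arm holds its last target. There are 200 camera calls.

TASK

The sample carousel has stepped one place too far: with a fingertip of the shut gripper, push the ball knob of the pawl outward, away from the wheel, so that the pawl lifts out of the teeth and tips over onto its rest, then push the upright post to turn the wheel backward (clockwise seen from above) by one tooth. Push the knob back over so that the pawl drops into the teeth again, and leave the wheel one tooth back, with the pawl's nose down at the foot of the tooth, close against its steep face. Push gently and do not pinch or lift anything; the vials stay in their sockets and the beaker and bottle stay where they are.

Things in the scene. Friction and masses are not known exactly. Their poses are not given: they have to be found in the camera images.
- indexer: The carousel's fixed grey base plate, 280 x 300 mm. Origin on the bench, on the wheel's axis; z up. In its frame the pawl's pivot is at x 0, y +135, z 50 mm, its axis along x; the pawl's arm reaches from there toward the wheel's axis. A white reader block 30 x 50 mm, 80 mm high, stands at x -130, y 0; a black knob 28 mm across, 32 mm high, at x +105, y -105 mm.
- wheel_top (a point): Centre of the aluminium ratchet wheel's flat top, 34 mm above the bench: a level disc, radius 106 mm, on a vertical axis. 12 saw teeth 12 mm tall stand on its rim (radius 85 to 105 mm): a steep face, then a ramp falling anticlockwise to the foot of the next. Three vial sockets (35 mm across, 18 tall) 44 mm from the axis, at 45, 135, 225 deg from the base's x when the wheel reads 0; hub 26 mm across, 16 tall.
- wheel (a joint): Wheel angle, rad, anticlockwise from above positive; starts at 0 to 0.03. One tooth is 0.524. Backward is negative: with the pawl down a steep face meets the nose and stops the wheel at about 0, and one tooth back at about -0.524. About 2 N at the post turns it; it stays where left. With the nose down on a ramp the wheel can still be pushed backward until the next steep face stops it.
- post_mid (a point): Middle of the upright steel push post fixed on the wheel: 16 mm in diameter, top 94 mm above the bench, this point 64 mm above the bench and 72 mm from the wheel's axis, at -45 degrees from the base's x axis when the wheel reads 0. Push on its anticlockwise side to turn the wheel backward.
- pawl (a joint): Angle of the pawl, rad: 0 nose fully down in the teeth, 0.8 thrown outward on its rest. The nose clears the tooth tips above about 0.3. The heavy knob tips the pawl over by itself: below about 0.4 it falls back down, above about 0.5 it falls outward and stays at 0.8. About 1 N at the knob moves it.
- knob (a point): Centre of the steel ball knob (26 mm across) on the pawl's upright stem (8 mm thick), 62 mm from the pivot. With the pawl down it is 110 mm above the bench and 121 mm from the wheel's axis; thrown over it is 102 mm high and about 168 mm from the axis. It moves in the upright plane through the wheel's axis and the pawl's pivot.
- nose (a point): Middle of the pawl's nose, a level steel bar 8 mm in diameter and 16 mm long, pointing to the wheel's axis, 93 mm from the axis and 40 mm above the bench when down.
- vial_a_mid (a point): Centre of a capped amber sample vial, 24 mm in diameter, 55 mm tall, standing loose on the wheel's top in a socket (its top 89 mm above the bench). Leave it in its socket.
- vial_b_mid (a point): Centre of a second vial, the same, in the next socket. Leave it in its socket.
- beaker: Loose open glass beaker, 76 mm across, 95 mm tall, origin at the centre of its underside. Not to be moved.
- wash_bottle: Loose white wash bottle, 66 mm across, 170 mm tall, origin at the centre of its underside. Not to be moved.

How it is judged:
On the way, in this order (a step that is already met when the one before it is completed fails the run):
1. the pawl is thrown over, its nose lifted clear of the teeth, before the wheel is turned back (value of joint pawl above 0.6 rad and value of joint wheel above -0.1 rad), for 0.2 s.
2. the wheel is pushed back past the tooth while the pawl is up (value of joint pawl above 0.35 rad and value of joint wheel below -0.15 rad), for 0.1 s.
3. the pawl is down in the teeth again (value of joint pawl below 0.25 rad and value of joint wheel below -0.15 rad), for 0.2 s.
At the end, for the whole second after the job is handed in: The wheel rests one tooth (0.524 rad) back, reading between -0.56 and -0.44; the pawl's nose is down at the foot of the tooth (pawl below 0.07 rad); both vials still stand in their sockets; beaker and bottle stand within 30 mm of where they were (value of joint wheel between -0.56 and -0.44 rad and value of joint pawl below 0.07 rad and velocity of joint wheel between -0.03 and 0.03 rad/s and not ((height (world z) of vial_a_mid above 0.0715 m or height (world z) of vial_a_mid below 0.05 m or angle between vial_a_mid's own z axis and vertical above 0.35 rad) or (height (world z) of vial_b_mid above 0.0715 m or height (world z) of vial_b_mid below 0.05 m or angle between vial_b_mid's own z axis and vertical above 0.35 rad) or (distance of beaker from where it was at the start of the episode above 0.03 m or angle between beaker's own z axis and vertical above 0.3 rad) or (distance of wash_bottle from where it was at the start of the episode above 0.03 m or angle between wash_bottle's own z axis and vertical above 0.3 rad))); the robot touches nothing.
It fails at once if a vial is lifted more than about 10 mm, knocked out of its socket or tipped ((height (world z) of vial_a_mid above 0.0715 m or height (world z) of vial_a_mid below 0.05 m or angle between vial_a_mid's own z axis and vertical above 0.35 rad) or (height (world z) of vial_b_mid above 0.0715 m or height (world z) of vial_b_mid below 0.05 m or angle between vial_b_mid's own z axis and vertical above 0.35 rad)).
It fails at once if the beaker or the wash bottle is moved more than 30 mm or tipped ((distance of beaker from where it was at the start of the episode above 0.03 m or angle between beaker's own z axis and vertical above 0.3 rad) or (distance of wash_bottle from where it was at the start of the episode above 0.03 m or angle between wash_bottle's own z axis and vertical above 0.3 rad)).
It fails at once if the mechanism is gripped or forced: the fingers press on the carousel with more than 30 N (contact force between the fingers and indexer above 30 N).
It also fails if it takes over 72 s, if anything falls off the work surface, if the arm or the gripper's body presses on something with over 40 N, if the wrist force passes 120 N, or if a joint passes its speed limit or range.

## Working session

There is one attempt and no reset: what is moved stays moved. The work goes in short steps, Python scripts to look and compute and a shell command to move; the robot and the scene stay as the last step left them, time stands still between calls to the robot, and variables do not carry over. Pictures are saved under pics/ and viewed, at most 10 in all, crops included, and the job is handed in when it is done.

```bash
mkdir -p pics; cat > h.py <<'E'
import numpy as np, cv2
from station import telemetry, viewer, job, search_frame, cut_out
from scipy.spatial.transform import Rotation as R
def ray(c,p):
    d=np.array([(p[0]-c['cx'])/c['fx'],-(p[1]-c['cy'])/c['fy'],-1.])
    M=np.array(c['rotation']); 
    if M.shape!=(3,3): M=R.from_quat(np.roll(M,-1)).as_matrix()
    d=M@d; return np.array(c['origin']),d/np.linalg.norm(d)
def atz(c,p,z):
    o,d=ray(c,p); return o+d*(z-o[2])/d[2]
def tri(L):
    A=np.zeros((3,3));b=np.zeros(3)
    for o,d in L:
        P=np.eye(3)-np.outer(d,d);A+=P;b+=P@o
    x=np.linalg.solve(A,b); return x,[float(np.linalg.norm((np.eye(3)-np.outer(d,d))@(x-o))) for o,d in L]
def proj(c,X):
    M=np.array(c['rotation'])
    if M.shape!=(3,3): M=R.from_quat(np.roll(M,-1)).as_matrix()
    v=M.T@(np.array(X)-c['origin']); return [c['cx']+c['fx']*v[0]/-v[2], c['cy']-c['fy']*v[1]/-v[2]]
E
python3 - <<'E'
from h import *
s=telemetry.get_obs(); print(s['t'],s['eef_pos'],s['tool_rot'],R.from_quat(np.roll(s['tool_rot'],-1)).as_matrix().round(3))
C={}
for n in ['scene','side','wrist']:
    c=viewer.read_camera(n);C[n]=c
    cv2.imwrite(f'pics/{n}0.png',c['img'][:,:,::-1])
    print(n,{k:v for k,v in c.items() if k!='img'})
    for th in ['knob','post_mid','wheel_top','indexer','nose','vial_a_mid','beaker','wash_bottle']:
        print(n,th,[(np.round(r['pixel'],1).tolist(),round(r['score'],2)) for r in search_frame(n,th)[:3]])
E
```

```text
0.0 [0.29566208 0.60612849 0.23031921] [-1.41729319e-04  2.24940511e-01  9.74372062e-01 -9.11975788e-04] [[-0.899  0.438 -0.001]
 [ 0.438  0.899 -0.002]
 [-0.    -0.002 -1.   ]]
scene {'fx': 475.84986369217097, 'fy': 475.84986369217097, 'cx': 320.026449242255, 'cy': 191.31617902871122, 'origin': array([1.36623216, 0.58593809, 1.12898299]), 'rotation': array([0.40518493, 0.16564437, 0.33609827, 0.8339215 ])}
scene knob []
scene post_mid [([311.5, 206.6], 0.76)]
scene wheel_top [([313.0, 205.9], 0.68)]
scene indexer [([327.5, 213.2], 0.89)]
scene nose [([344.7, 220.1], 0.43)]
scene vial_a_mid [([315.7, 207.9], 0.56)]
scene beaker [([224.1, 147.8], 0.83), ([346.1, 213.8], 0.72)]
scene wash_bottle [([459.8, 261.2], 0.94)]
side {'fx': 480.0407356609538, 'fy': 480.0407356609538, 'cx': 314.15186570713416, 'cy': 200.73135269084392, 'origin': array([ 0.26241953, -1.19217694,  0.98553766]), 'rotation': array([ 0.884614  ,  0.45144768, -0.06156706, -0.09931046])}
side knob []
side post_mid [([322.1, 223.2], 0.56)]
side wheel_top [([319.8, 225.1], 0.73)]
side indexer [([318.3, 229.2], 0.69)]
side nose [([320.3, 191.9], 0.45)]
side vial_a_mid [([332.3, 208.2], 0.58), ([318.8, 184.9], 0.42)]
side beaker [([359.1, 312.4], 0.84)]
side wash_bottle [([285.6, 145.5], 0.56)]
wrist {'fx': 335.7910830557488, 'fy': 335.7910830557488, 'cx': 320.66972052337263, 'cy': 196.8926904459005, 'origin': array([0.21916527, 0.64312829, 0.37485644]), 'rotation': array([ 0.83590648, -0.14054352, -0.08764831,  0.52328353])}
wrist knob []
wrist post_mid []
wrist wheel_top []
wrist indexer []
wrist nose []
wrist vial_a_mid []
wrist beaker []
wrist wash_bottle [([267.0, 362.0], 0.88)]
```

View pics/scene0.png

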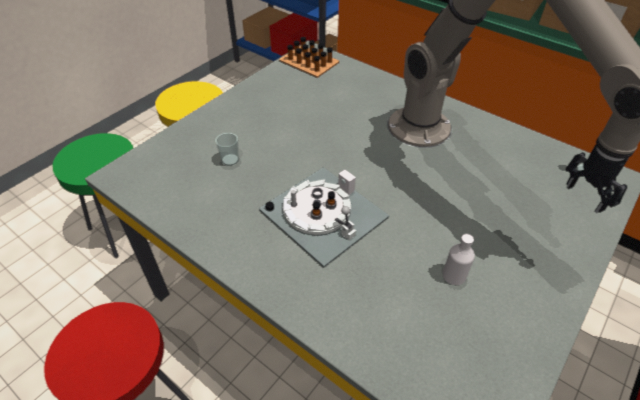

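View pics/side0.png

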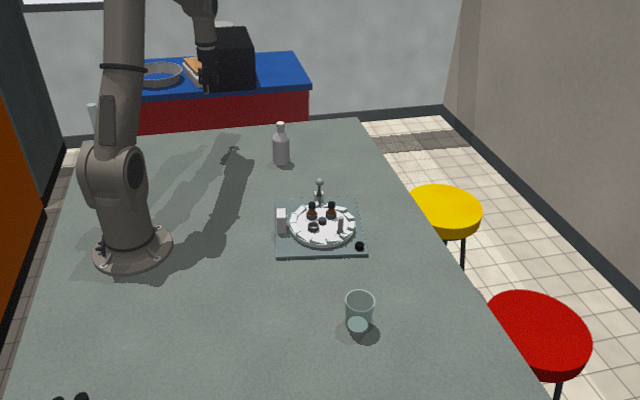

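The scene view shows the carousel near (318,207), the black knob at (269,206), the reader at (346,182), the pawl at (346,222), the beaker at (228,150) and the bottle at (459,262). In the side view the pawl knob is at about (319,182) and the black knob at (360,246), so the base yaw is near 0.

```bash
python3 - <<'E'
from h import *
a=cv2.imread('pics/scene0.png')[160:270,255:395];b=cv2.imread('pics/side0.png')[165:265,260:380]
a=cv2.resize(a,(700,550),interpolation=cv2.INTER_CUBIC)  #x5
b=cv2.resize(b,(720,600),interpolation=cv2.INTER_CUBIC)  #x6
cv2.imwrite('pics/a.png',a);cv2.imwrite('pics/b.png',b)
E
```

```text
(no output)
```

View pics/a.png

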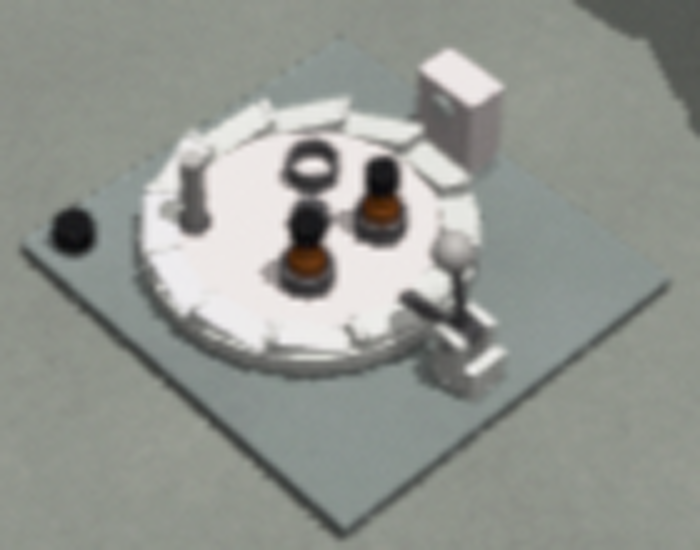

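View pics/b.png

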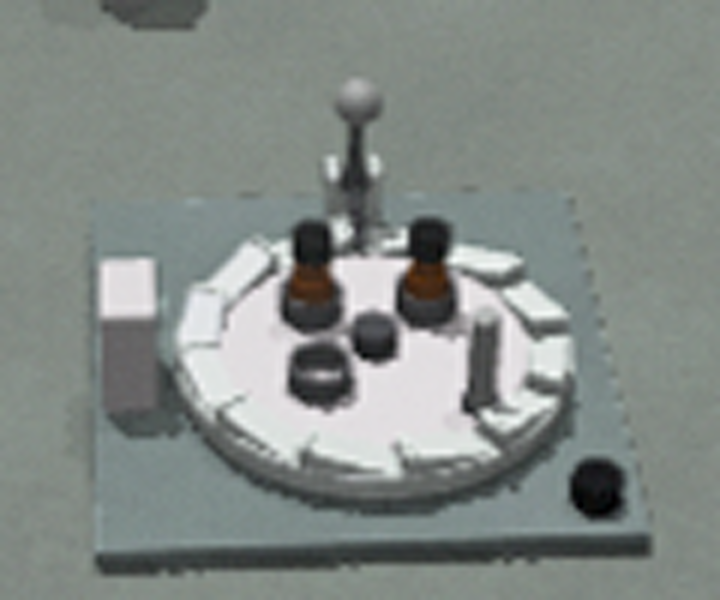

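The crops show the pawl down with its ball at scene (345.6,210) and side (319.7,181.8). The post top is at scene (293.4,191.4) and side (341,217.8). Next I fit the base pose and wheel angle.

```bash
python3 - <<'E'
from h import *
from scipy.optimize import least_squares
S=dict(fx=475.85,fy=475.85,cx=320.03,cy=191.32,origin=np.array([1.36623216,0.58593809,1.12898299]),rotation=[0.40518493,0.16564437,0.33609827,0.8339215])
D=dict(fx=480.04,fy=480.04,cx=314.15,cy=200.73,origin=np.array([0.26241953,-1.19217694,0.98553766]),rotation=[0.884614,0.45144768,-0.06156706,-0.09931046])
def pts(w):
    a=-np.pi/4+w
    return dict(knob=[0,.121,.110],blk=[.105,-.105,.016],post=[.072*np.cos(a),.072*np.sin(a),.094],rd=[-.13,0,.08],fr=[.14,.15,0],rt=[-.14,.15,0],hub=[0,0,.05])
ob=[(S,'knob',(345.6,210)),(S,'blk',(269.6,206.2)),(S,'post',(293.4,191.2)),(S,'rd',(347,175.6)),(S,'fr',(323.4,266.9)),
(D,'knob',(319.7,181.8)),(D,'blk',(359.7,246.3)),(D,'post',(341,217.6)),(D,'rd',(281.3,213)),(D,'hub',(322.7,218.0))]
def f(p,full=False):
    P=pts(p[3]);c,s=np.cos(p[2]),np.sin(p[2]);r=[]
    for cam,n,px in ob:
        q=P[n];r.append(np.array(proj(cam,[p[0]+c*q[0]-s*q[1],p[1]+s*q[0]+c*q[1],q[2]]))-px)
    return np.array(r) if full else np.concatenate(r)
o=least_squares(f,[.6,.1,0,0],loss='soft_l1');print(o.x);print(f(o.x,True).round(1))
print(tri([ray(S,(345.6,210)),ray(D,(319.7,181.8))]))
print(tri([ray(S,(293.4,191.4)),ray(D,(341,217.8))]))
print('beaker',atz(S,(230,160),0),atz(D,(358,326),0),'bottle',tri([ray(S,(459.8,261)),ray(D,(281.5,145.5))]))
E
```

```text
[ 0.58441249 -0.03240967 -0.13957376 -0.04176492]
[[ 0.7  0.1]
 [ 0.3  2.3]
 [ 0.  -0.3]
 [-0.2 -0.9]
 [-5.4 -0.4]
 [-0.5 -0.3]
 [ 0.5  0.4]
 [-0.1 -0.7]
 [ 0.1 -0.5]
 [-0.1  0.3]]
(array([0.60228404, 0.08546269, 0.11007314]), [0.00011456851392538772, 0.00011456851392512224])
(array([ 0.62527551, -0.09240738,  0.09131062]), [0.00032880299971036115, 0.00032880299971020443])
beaker [ 0.58072428 -0.42646219  0.        ] [ 0.58003121 -0.42832771  0.        ] bottle (array([0.5329674 , 0.418202  , 0.07204499]), [0.0009364840744703595, 0.0009364840744704574])
```

```bash
python3 -m crank '[{"delta_rot":[0,0,8],"xyz":[-0.04,-0.03,0],"fingers":1},{"delta_rot":[0,0,16],"xyz":[-0.08,-0.06,0],"fingers":1},{"delta_rot":[0,0,24],"xyz":[-0.12,-0.09,0],"fingers":1},{"delta_rot":[0,0,32],"xyz":[-0.16,-0.12,0],"fingers":1},{"delta_rot":[0,0,40],"xyz":[-0.20,-0.15,0],"fingers":1},{"delta_rot":[0,0,48],"xyz":[-0.24,-0.18,0],"fingers":1},{"delta_rot":[0,0,56],"xyz":[-0.28,-0.21,0],"fingers":1},{"delta_rot":[0,0,64],"xyz":[-0.32,-0.24,0],"fingers":1},{"delta_rot":[0,0,72],"xyz":[-0.36,-0.27,0],"fingers":1},{"delta_rot":[0,0,72],"xyz":[-0.36,-0.27,0],"fingers":1}]' 20
cat > st.py <<'E'
from h import *
c0=np.array([0.5844,-0.0324]);yaw=-0.1396
def base(p): 
    d=np.array(p[:2])-c0;c,s=np.cos(yaw),np.sin(yaw);return np.round([c*d[0]+s*d[1],-s*d[0]+c*d[1],p[2]],4)
if __name__=='__main__':
    s=telemetry.get_obs();M=R.from_quat(np.roll(s['tool_rot'],-1)).as_matrix()
    print('t',s['t'],'base',base(s['eef_pos']),'x-ang',np.degrees(np.arctan2(M[1,0],M[0,0])),'tilt',M[:,2].round(3),'F',np.round(s['contact_force'],1),'w',s['gripper_width'],'q7',s['q'][6])
E
python3 st.py
```

```text
t: 2.35
eef_pos: [0.5043, 0.1982, 0.232]
tool_rot: [0.002, 0.76, 0.65, 0.0]
contact_force: [-0.4, 0.6, 0.3]
gripper_width: 0.0
grasp_force: 0.0
t 2.35 base [-0.1114  0.2172  0.232 ] x-ang 81.14232670636343 tilt [ 0.002 -0.002 -1.   ] F [-0.4  0.6  0.3] w 0.00048453533004290194 q7 -0.5195429025510042
```

```bash
python3 -m crank '[{"delta_rot":[0,0,-0.9],"xyz":[-0.04,0.03,0],"fingers":1},{"delta_rot":[0,0,-0.9],"xyz":[-0.08,0.06,0],"fingers":1},{"delta_rot":[0,0,-0.9],"xyz":[-0.12,0.09,0],"fingers":1},{"delta_rot":[0,0,-0.9],"xyz":[-0.142,0.111,0.02],"fingers":1},{"delta_rot":[0,0,-0.9],"xyz":[-0.142,0.111,0.05],"fingers":1},{"delta_rot":[0,0,-0.9],"xyz":[-0.142,0.111,0.08],"fingers":1},{"delta_rot":[0,0,-0.9],"xyz":[-0.142,0.111,0.08],"fingers":1}]'
python3 st.py; python3 - <<'E'
from h import *
ims=[]
for n in ['scene','side']:
    c=viewer.read_camera(n)['img'][:,:,::-1]
    ims.append(cv2.resize(c[120:260,250:390] if n=='scene' else c[100:240,250:390],(400,400),interpolation=cv2.INTER_CUBIC))
cv2.imwrite('pics/c.png',np.hstack(ims))
E
```

```text
t: 3.05
eef_pos: [0.5884, 0.0504, 0.1476]
tool_rot: [-0.002, 0.749, 0.662, -0.003]
contact_force: [-0.5, 0.4, -0.7]
gripper_width: 0.004
grasp_force: 0.0
t 3.05 base [-0.0075  0.0825  0.1476] x-ang 82.94402980760087 tilt [-0.007 -0.001 -1.   ] F [-0.5  0.4 -0.7] w 0.004349835410926374 q7 -0.08780423071732443
```

View pics/c.png

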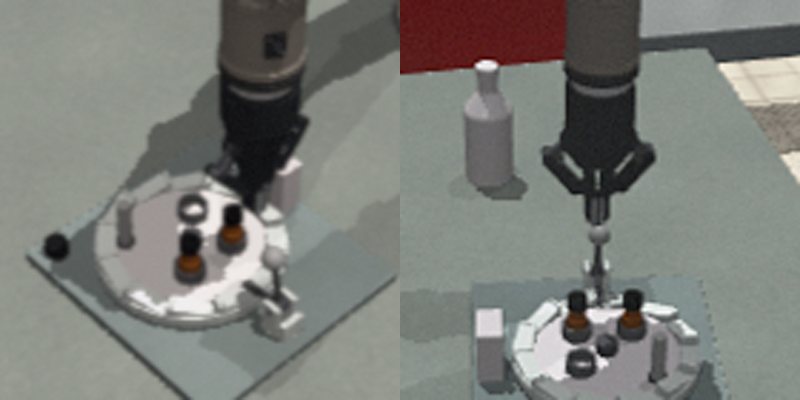

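The tip hangs above and inboard of the ball (side crop (597,215) against ball (600,234)), and nothing has been disturbed. Now I lower it and push outward.

```bash
python3 -m crank '[{"delta_rot":[0,0,0],"xyz":[-0.004,0,0.02],"fingers":1},{"delta_rot":[0,0,0],"xyz":[-0.004,0,0.04],"fingers":1},{"delta_rot":[0,0,0],"xyz":[-0.004,0,0.051],"fingers":1},{"delta_rot":[0,0,0],"xyz":[-0.004,0,0.051],"fingers":1},{"delta_rot":[0,0,0],"xyz":[-0.004,0,0.051],"fingers":1}]'
python3 st.py
```

```text
t: 3.65
eef_pos: [0.5916, 0.0465, 0.1015]
tool_rot: [0.0, 0.749, 0.662, 0.001]
contact_force: [0.9, 0.0, 1.0]
gripper_width: 0.002
grasp_force: 0.0
t 3.65 base [-0.0038  0.0791  0.1015] x-ang 82.92265777682813 tilt [ 0.002  0.    -1.   ] F [0.9 0.  1. ] w 0.002480031334811838 q7 -0.049248065495935925
```

```bash
python3 -m crank '[{"delta_rot":[0,0,0],"xyz":[0.006,0.003,0.002],"fingers":1},{"delta_rot":[0,0,0],"xyz":[0.012,0.003,0.002],"fingers":1},{"delta_rot":[0,0,0],"xyz":[0.018,0.003,0.002],"fingers":1},{"delta_rot":[0,0,0],"xyz":[0.024,0.003,0.002],"fingers":1},{"delta_rot":[0,0,0],"xyz":[0.03,0.003,0.002],"fingers":1},{"delta_rot":[0,0,0],"xyz":[0.036,0.003,0.002],"fingers":1},{"delta_rot":[0,0,0],"xyz":[0.042,0.003,0.002],"fingers":1},{"delta_rot":[0,0,0],"xyz":[0.048,0.003,0.002],"fingers":1},{"delta_rot":[0,0,0],"xyz":[0.054,0.003,0.002],"fingers":1},{"delta_rot":[0,0,0],"xyz":[0.056,0.003,0.002],"fingers":1}]'
python3 -m crank '[{"delta_rot":[0,0,0],"xyz":[0.003,0,0],"fingers":1},{"delta_rot":[0,0,0],"xyz":[0.003,0,0],"fingers":1},{"delta_rot":[0,0,0],"xyz":[0.003,0,0],"fingers":1}]'
python3 st.py;python3 - <<'E'
from h import *
ims=[]
for n in ['scene','side']:
    c=viewer.read_camera(n)['img'][:,:,::-1]
    ims.append(cv2.resize(c[120:260,250:390] if n=='scene' else c[100:240,250:390],(400,400),interpolation=cv2.INTER_CUBIC))
cv2.imwrite('pics/d.png',np.hstack(ims))
E
```

```text
t: 4.65
eef_pos: [0.6007, 0.1025, 0.0982]
tool_rot: [-0.0, 0.749, 0.662, 0.0]
contact_force: [-0.4, 0.2, -0.6]
gripper_width: 0.001
grasp_force: 0.0
t: 4.95
eef_pos: [0.601, 0.1041, 0.0983]
tool_rot: [0.0, 0.75, 0.662, -0.0]
contact_force: [0.5, 0.6, 0.7]
gripper_width: 0.003
grasp_force: 0.0
t 4.95 base [-0.0025  0.1375  0.0983] x-ang 82.88550974576783 tilt [-0. -0. -1.] F [0.5 0.6 0.7] w 0.0032879886807905875 q7 -0.13992272651605123
```

View pics/d.png

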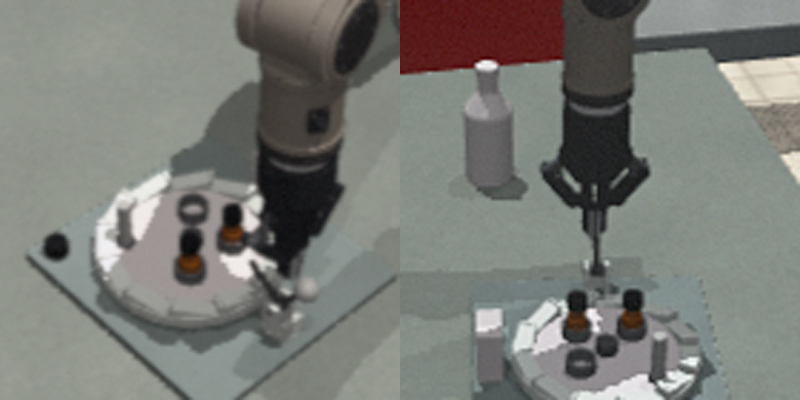

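The pawl is thrown over: the ball lies outboard at scene crop (308,290) and the tip is free. Now I lift and move to the anticlockwise side of the post, turning the tool by 30 degrees.

```bash
python3 -m crank '[{"delta_rot":[0,0,0],"xyz":[0,0,-0.04],"fingers":1},{"delta_rot":[0,0,0],"xyz":[-0.01,0.005,-0.07],"fingers":1},{"delta_rot":[0,0,-8],"xyz":[-0.05,0.025,-0.07],"fingers":1},{"delta_rot":[0,0,-16],"xyz":[-0.09,0.045,-0.07],"fingers":1},{"delta_rot":[0,0,-24],"xyz":[-0.13,0.065,-0.07],"fingers":1},{"delta_rot":[0,0,-29],"xyz":[-0.17,0.087,-0.07],"fingers":1},{"delta_rot":[0,0,-29],"xyz":[-0.17,0.087,-0.07],"fingers":1},{"delta_rot":[0,0,-29],"xyz":[-0.17,0.087,-0.07],"fingers":1}]'
python3 st.py
```

```text
t: 5.85
eef_pos: [0.6662, -0.0775, 0.1682]
tool_rot: [0.0, 0.562, 0.827, -0.0]
contact_force: [0.9, 0.3, -0.7]
gripper_width: -0.003
grasp_force: 0.0
t 5.85 base [ 0.0872 -0.0333  0.1682] x-ang 111.64021015205034 tilt [-0. -0. -1.] F [ 0.9  0.3 -0.7] w -0.00331865132906648 q7 0.573311277637719
```

```bash
python3 -m crank '[{"delta_rot":[0,0,0],"xyz":[0,0,0.04],"fingers":1},{"delta_rot":[0,0,0],"xyz":[0,0,0.08],"fingers":1},{"delta_rot":[0,0,0],"xyz":[0,0,0.098],"fingers":1},{"delta_rot":[0,0,0],"xyz":[0,-0.006,0.098],"fingers":1},{"delta_rot":[0,0,0],"xyz":[0,-0.012,0.098],"fingers":1},{"delta_rot":[0,0,0],"xyz":[0,-0.018,0.098],"fingers":1},{"delta_rot":[0,0,0],"xyz":[0,-0.022,0.098],"fingers":1},{"delta_rot":[0,0,0],"xyz":[0,-0.026,0.098],"fingers":1},{"delta_rot":[0,0,0],"xyz":[0,-0.03,0.098],"fingers":1},{"delta_rot":[0,0,0],"xyz":[0,-0.034,0.098],"fingers":1}]'
python3 -m crank '[{"delta_rot":[0,0,0],"xyz":[0,-0.004,0],"fingers":1},{"delta_rot":[0,0,0],"xyz":[0,-0.008,0],"fingers":1},{"delta_rot":[0,0,0],"xyz":[0,-0.012,0],"fingers":1},{"delta_rot":[0,0,0],"xyz":[0,-0.012,0],"fingers":1},{"delta_rot":[0,0,0],"xyz":[0,-0.012,0],"fingers":1}]'
python3 st.py;python3 - <<'E'
from h import *
ims=[]
for n in ['scene','side']:
    c=viewer.read_camera(n)['img'][:,:,::-1]
    ims.append(cv2.resize(c[150:260,260:370] if n=='scene' else c[160:270,260:370],(400,400),interpolation=cv2.INTER_CUBIC))
cv2.imwrite('pics/e.png',np.hstack(ims))
E
```

```text
t: 6.85
eef_pos: [0.6356, -0.0881, 0.0712]
tool_rot: [0.001, 0.56, 0.829, 0.001]
contact_force: [2.8, -2.5, 1.4]
gripper_width: -0.001
grasp_force: 1.2
t: 7.35
eef_pos: [0.6225, -0.092, 0.0697]
tool_rot: [-0.001, 0.56, 0.829, -0.0]
contact_force: [-0.1, 0.1, -0.1]
gripper_width: 0.002
grasp_force: 0.0
t 7.35 base [ 0.046  -0.0537  0.0697] x-ang 111.89379107773834 tilt [-0.002  0.001 -1.   ] F [-0.1  0.1 -0.1] w 0.001564536779161561 q7 0.6405462224308129
```

View pics/e.png

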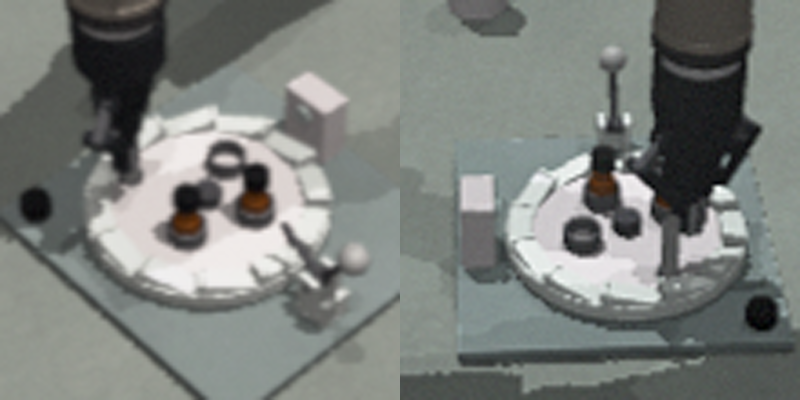

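The post has been pushed (side crop post top ~(668,222)) and the pawl is still thrown over. Next I compute the wheel angle.

```bash
python3 - <<'E'
from st import *
c=viewer.read_camera('side')
for px in [(341,217.6),(260+268/3.636,160+222/3.636)]:
    b=base(atz(c,px,.094));print(b,np.degrees(np.arctan2(b[1],b[0])),np.hypot(*b[:2]))
for cam in ['side','scene']:
  c=viewer.read_camera(cam)
  for th in ['vial_a_mid','post_mid']:
    print(cam,th,[(np.round(r['pixel'],1).tolist(),round(r['score'],2), base(atz(c,r['pixel'],.062))) for r in cut_out(cam,th)[:3]])
c=viewer.read_camera('side');i=c['img'][:,:,::-1][185:255,290:370]
cv2.imwrite('pics/f.png',cv2.resize(i,(800,600)[:1]+(600,) if 0 else (640,560),interpolation=cv2.INTER_CUBIC))
E
```

```text
[ 0.0486 -0.0564  0.094 ] -49.248454529361304 0.07445078911603288
[ 0.0244 -0.0717  0.094 ] -71.20620965072926 0.07573803535872844
side vial_a_mid []
side post_mid [([319.0, 225.7], 0.67, array([-0.0171, -0.0512,  0.062 ]))]
scene vial_a_mid [([310.3, 209.5], 0.56, array([0.044 , 0.0161, 0.062 ]))]
scene post_mid [([317.9, 209.5], 0.75, array([0.0275, 0.0319, 0.062 ]))]
```

View pics/f.png

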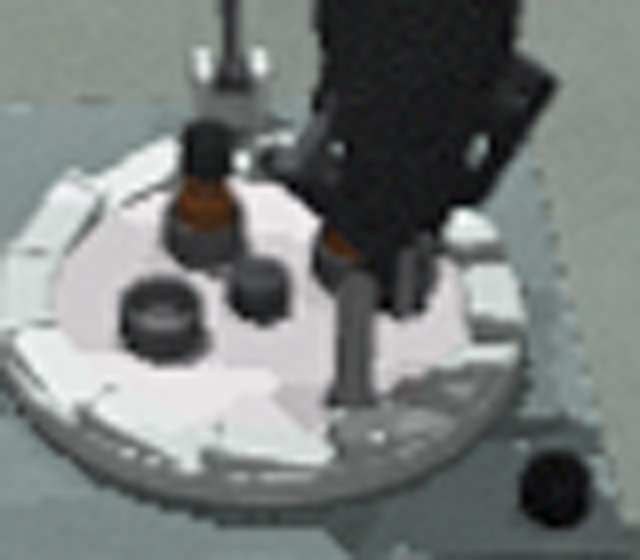

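Wheel is at roughly -0.37 rad, short of the stop at -0.524, with the pawl up. Now I back off, lift, and go round outboard of the ball.

```bash
python3 -m crank '[{"delta_rot":[0,0,0],"xyz":[0,0.012,0],"fingers":1},{"delta_rot":[0,0,0],"xyz":[0,0.02,-0.02],"fingers":1},{"delta_rot":[0,0,0],"xyz":[0,0.02,-0.06],"fingers":1},{"delta_rot":[0,0,0],"xyz":[0.01,0.025,-0.1],"fingers":1},{"delta_rot":[0,0,7],"xyz":[0.055,0.04,-0.1],"fingers":1},{"delta_rot":[0,0,14],"xyz":[0.1,0.05,-0.1],"fingers":1},{"delta_rot":[0,0,21],"xyz":[0.145,0.065,-0.1],"fingers":1},{"delta_rot":[0,0,26],"xyz":[0.19,0.08,-0.1],"fingers":1},{"delta_rot":[0,0,30],"xyz":[0.23,0.09,-0.1],"fingers":1},{"delta_rot":[0,0,30],"xyz":[0.256,0.094,-0.1],"fingers":1}]'
python3 -m crank '[{"delta_rot":[0,0,0],"xyz":[0,0,0],"fingers":1},{"delta_rot":[0,0,0],"xyz":[0,0,0],"fingers":1}]'
python3 st.py;python3 - <<'E'
from st import *
c=viewer.read_camera('side')
print([(proj(c,list(p)) ) for p in []])
ims=[]
for n in ['scene','side']:
    c=viewer.read_camera(n)['img'][:,:,::-1]
    ims.append(cv2.resize(c[150:270,260:380] if n=='scene' else c[140:260,260:380],(400,400),interpolation=cv2.INTER_CUBIC))
cv2.imwrite('pics/g.png',np.hstack(ims))
E
```

```text
t: 8.85
eef_pos: [0.6151, 0.1862, 0.1702]
tool_rot: [-0.001, 0.754, 0.657, 0.001]
contact_force: [0.6, 1.1, 0.8]
gripper_width: 0.003
grasp_force: 0.0
t: 9.05
eef_pos: [0.6156, 0.1816, 0.1703]
tool_rot: [0.0, 0.755, 0.656, 0.0]
contact_force: [0.2, -1.1, -0.6]
gripper_width: -0.004
grasp_force: 0.0
t 9.05 base [0.0012 0.2162 0.1703] x-ang 82.02842471658892 tilt [ 0. -0. -1.] F [ 0.2 -1.1 -0.6] w -0.003501572921784327 q7 -0.302594281491541
[]
```

View pics/g.png

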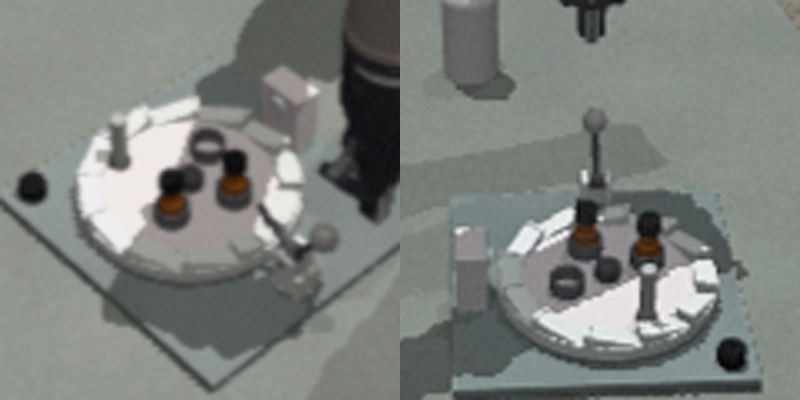

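The ball is outboard (scene crop (323,238)), the vials are in their sockets, and the tip is clear behind the ball. Now I lower and push inward.

```bash
python3 -m crank '[{"delta_rot":[0,0,0],"xyz":[0.002,0,0.035],"fingers":1},{"delta_rot":[0,0,0],"xyz":[0.002,0,0.07],"fingers":1},{"delta_rot":[0,0,0],"xyz":[0,0,0.072],"fingers":1},{"delta_rot":[0,0,0],"xyz":[-0.006,0,0.072],"fingers":1},{"delta_rot":[0,0,0],"xyz":[-0.012,0,0.072],"fingers":1},{"delta_rot":[0,0,0],"xyz":[-0.018,0,0.072],"fingers":1},{"delta_rot":[0,0,0],"xyz":[-0.024,0,0.072],"fingers":1},{"delta_rot":[0,0,0],"xyz":[-0.03,0,0.072],"fingers":1},{"delta_rot":[0,0,0],"xyz":[-0.036,0,0.072],"fingers":1},{"delta_rot":[0,0,0],"xyz":[-0.042,0,0.072],"fingers":1}]'
python3 -m crank '[{"delta_rot":[0,0,0],"xyz":[-0.005,0,0],"fingers":1},{"delta_rot":[0,0,0],"xyz":[-0.010,0,0],"fingers":1},{"delta_rot":[0,0,0],"xyz":[-0.014,0,0],"fingers":1},{"delta_rot":[0,0,0],"xyz":[-0.016,0,0],"fingers":1},{"delta_rot":[0,0,0],"xyz":[-0.016,0,0],"fingers":1},{"delta_rot":[0,0,0],"xyz":[0.01,0,0],"fingers":1},{"delta_rot":[0,0,0],"xyz":[0.02,0,-0.03],"fingers":1},{"delta_rot":[0,0,0],"xyz":[0.02,0,-0.072],"fingers":1},{"delta_rot":[0,0,0],"xyz":[0.02,0,-0.072],"fingers":1}]'
python3 st.py;python3 - <<'E'
from st import *
ims=[]
for n in ['scene','side']:
    c=viewer.read_camera(n)['img'][:,:,::-1]
    ims.append(cv2.resize(c[150:270,260:380] if n=='scene' else c[140:260,260:380],(400,400),interpolation=cv2.INTER_CUBIC))
cv2.imwrite('pics/h.png',np.hstack(ims))
E
```

```text
t: 10.2
eef_pos: [0.6095, 0.1383, 0.0985]
tool_rot: [0.0, 0.755, 0.655, 0.0]
contact_force: [0.5, 0.0, 0.9]
gripper_width: -0.002
grasp_force: 0.2
t: 11.1
eef_pos: [0.6159, 0.1599, 0.1758]
tool_rot: [0.002, 0.755, 0.656, 0.004]
contact_force: [-0.6, -0.4, 0.1]
gripper_width: -0.0
grasp_force: 0.0
t 11.1 base [0.0044 0.1948 0.1758] x-ang 81.95728923648475 tilt [ 0.009  0.003 -1.   ] F [-0.6 -0.4  0.1] w -0.0004268832007155519 q7 -0.2727282339918274
```

View pics/h.png

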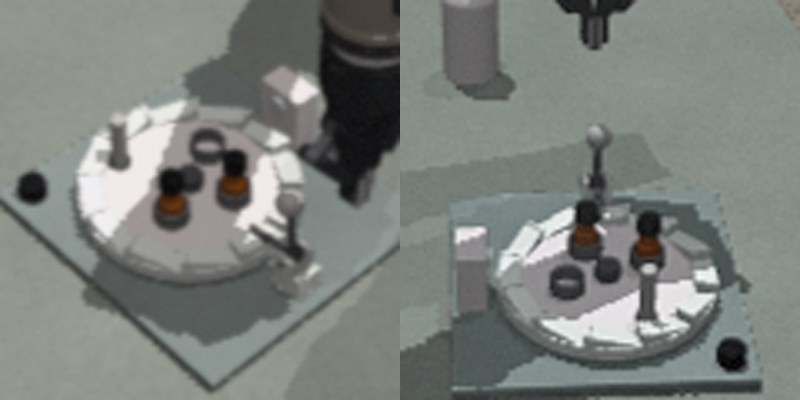

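The ball is back inboard at scene crop (292,203), so the pawl is down on the ramp. Vials, beaker and bottle look undisturbed. Now back to the post to seat the tooth, watching the force.

```bash
python3 -m crank '[{"delta_rot":[0,0,-5],"xyz":[-0.04,0.01,0],"fingers":1},{"delta_rot":[0,0,-10],"xyz":[-0.08,0.02,0],"fingers":1},{"delta_rot":[0,0,-15],"xyz":[-0.12,0.03,0],"fingers":1},{"delta_rot":[0,0,-20],"xyz":[-0.16,0.042,0],"fingers":1},{"delta_rot":[0,0,-25],"xyz":[-0.2,0.054,0],"fingers":1},{"delta_rot":[0,0,-30],"xyz":[-0.239,0.063,0],"fingers":1},{"delta_rot":[0,0,-30],"xyz":[-0.239,0.063,0],"fingers":1},{"delta_rot":[0,0,-30],"xyz":[-0.239,0.063,0],"fingers":1},{"delta_rot":[0,0,-30],"xyz":[-0.239,0.063,0],"fingers":1}]'
python3 st.py; python3 - <<'E'
from st import *
c=viewer.read_camera('scene')
for th in ['post_mid','knob','vial_a_mid']:
    print(th,[(np.round(r['pixel'],1).tolist(),round(r['score'],2)) for r in search_frame('scene',th)[:3]])
S=c
c2=viewer.read_camera('side')
x=tri([ray(S,(295.4,186.2)),ray(c2,(335,220.6))]);b=base(x[0]);print(x,b,np.degrees(np.arctan2(b[1],b[0])))
E
```

```text
t: 12.1
eef_pos: [0.6405, -0.0852, 0.1692]
tool_rot: [-0.001, 0.559, 0.829, -0.0]
contact_force: [-0.1, 0.2, -0.0]
gripper_width: -0.002
grasp_force: 0.0
t 12.1 base [ 0.0629 -0.0445  0.1692] x-ang 111.95869343041645 tilt [-0.002  0.001 -1.   ] F [-0.1  0.2 -0. ] w -0.0017920035560533923 q7 0.592802919548293
post_mid [([314.0, 208.3], 0.96), ([331.4, 202.0], 0.22)]
knob [([347.4, 213.7], 0.64)]
vial_a_mid [([311.5, 209.3], 0.44), ([316.5, 207.8], 0.17)]
(array([ 0.60406817, -0.10194072,  0.09110029]), [3.0745925432840004e-05, 3.0745925432798574e-05]) [ 0.0292 -0.0661  0.0911] -66.16631964250584
```

```bash
python3 -m crank '[{"delta_rot":[0,0,0],"xyz":[0,0,0.04],"fingers":1},{"delta_rot":[0,0,0],"xyz":[0,0,0.08],"fingers":1},{"delta_rot":[0,0,0],"xyz":[0,0,0.099],"fingers":1},{"delta_rot":[0,0,0],"xyz":[0,-0.005,0.099],"fingers":1},{"delta_rot":[0,0,0],"xyz":[0,-0.01,0.099],"fingers":1},{"delta_rot":[0,0,0],"xyz":[0,-0.015,0.099],"fingers":1},{"delta_rot":[0,0,0],"xyz":[0,-0.018,0.099],"fingers":1},{"delta_rot":[0,0,0],"xyz":[0,-0.021,0.099],"fingers":1},{"delta_rot":[0,0,0],"xyz":[0,-0.024,0.099],"fingers":1},{"delta_rot":[0,0,0],"xyz":[0,-0.024,0.099],"fingers":1}]'
python3 -m crank '[{"delta_rot":[0,0,0],"xyz":[0,-0.002,0],"fingers":1},{"delta_rot":[0,0,0],"xyz":[0,-0.003,0],"fingers":1}]'; python3 st.py
```

```text
t: 13.35
eef_pos: [0.6192, -0.096, 0.0721]
tool_rot: [0.001, 0.56, 0.829, 0.0]
contact_force: [2.0, -0.3, 0.8]
gripper_width: 0.003
grasp_force: 0.7
t: 13.55
eef_pos: [0.6161, -0.0969, 0.0714]
tool_rot: [0.0, 0.56, 0.829, 0.0]
contact_force: [0.8, 1.3, 1.0]
gripper_width: -0.001
grasp_force: 1.0
t 13.55 base [ 0.0404 -0.0594  0.0714] x-ang 111.91282497515226 tilt [ 0.  0. -1.] F [0.8 1.3 1. ] w -0.0008746810222743808 q7 0.6521817371666576
```

```bash
python3 -m crank '[{"delta_rot":[0,0,0],"xyz":[0,-0.002,0],"fingers":1},{"delta_rot":[0,0,0],"xyz":[0,-0.003,0],"fingers":1}]'
python3 -m crank '[{"delta_rot":[0,0,0],"xyz":[0,-0.001,0],"fingers":1},{"delta_rot":[0,0,0],"xyz":[0,-0.002,0],"fingers":1}]'
python3 -m crank '[{"delta_rot":[0,0,0],"xyz":[0,-0.001,0],"fingers":1},{"delta_rot":[0,0,0],"xyz":[0,-0.0015,0],"fingers":1}]'; python3 st.py
```

```text
t: 13.75
eef_pos: [0.6129, -0.0979, 0.0712]
tool_rot: [-0.0, 0.56, 0.829, 0.0]
contact_force: [1.7, 1.5, 1.5]
gripper_width: -0.002
grasp_force: 1.0
t: 13.95
eef_pos: [0.6111, -0.0985, 0.0711]
tool_rot: [-0.0, 0.56, 0.829, 0.0]
contact_force: [2.2, 2.9, 1.5]
gripper_width: -0.0
grasp_force: 1.9
t: 14.15
eef_pos: [0.6109, -0.0985, 0.0713]
tool_rot: [0.001, 0.56, 0.829, 0.001]
contact_force: [5.3, 3.5, -1.9]
gripper_width: 0.0
grasp_force: 3.2
t 14.15 base [ 0.0354 -0.0618  0.0713] x-ang 111.94140514013209 tilt [ 0.002  0.001 -1.   ] F [ 5.3  3.5 -1.9] w 0.0003808635356459679 q7 0.6571114694986935
```

```bash
python3 -m crank '[{"delta_rot":[0,0,0],"xyz":[0,-0.001,0],"fingers":1},{"delta_rot":[0,0,0],"xyz":[0,-0.0015,0],"fingers":1},{"delta_rot":[0,0,0],"xyz":[0,-0.0015,0],"fingers":1}]'; python3 st.py
```

```text
t: 14.45
eef_pos: [0.6107, -0.0985, 0.0714]
tool_rot: [0.001, 0.559, 0.829, 0.002]
contact_force: [8.1, 3.2, -4.1]
gripper_width: -0.003
grasp_force: 4.4
t 14.45 base [ 0.0353 -0.0618  0.0714] x-ang 111.98096932227878 tilt [ 0.004  0.001 -1.   ] F [ 8.1  3.2 -4.1] w -0.0031320716546993184 q7 0.6582744151222033
```

The position holds while the force rises, so the steep face is against the nose. Retreat and check.

```bash
python3 -m crank '[{"delta_rot":[0,0,0],"xyz":[0,0.01,0],"fingers":1},{"delta_rot":[0,0,0],"xyz":[0,0.025,0],"fingers":1},{"delta_rot":[0,0,0],"xyz":[0,0.03,-0.04],"fingers":1},{"delta_rot":[0,0,0],"xyz":[0,0.03,-0.08],"fingers":1},{"delta_rot":[0,0,0],"xyz":[0,0.03,-0.12],"fingers":1},{"delta_rot":[0,0,0],"xyz":[-0.04,0.03,-0.15],"fingers":1},{"delta_rot":[0,0,0],"xyz":[-0.08,0.03,-0.15],"fingers":1},{"delta_rot":[0,0,0],"xyz":[-0.1,0.03,-0.15],"fingers":1},{"delta_rot":[0,0,0],"xyz":[-0.1,0.03,-0.15],"fingers":1},{"delta_rot":[0,0,0],"xyz":[-0.1,0.03,-0.15],"fingers":1}]'
python3 st.py; python3 - <<'E'
from st import *
o=[cv2.imread(f'pics/{n}0.png') for n in ['scene','side']]
for n,im0,kp,pp in [('scene',o[0],(345.6,210),(293.4,191.4)),('side',o[1],(319.7,181.8),(341,217.8))]:
    c=viewer.read_camera(n);im=c['img'][:,:,::-1].copy()
    t=im0[int(kp[1])-5:int(kp[1])+5,int(kp[0])-5:int(kp[0])+6]
    for lab,p,sz,s in [('knob',kp,6,12),('post',pp,5,24)]:
        x,y=int(p[0]),int(p[1]);t=im0[y-sz:y+sz,x-sz:x+sz];w=im[y-s:y+s,x-s:x+s]
        m=cv2.matchTemplate(w,t,cv2.TM_CCOEFF_NORMED);_,v,_,l=cv2.minMaxLoc(m)
        print(n,lab,'shift',l[0]-(s-sz),l[1]-(s-sz),round(v,2))
    for w in [-.33,-.44,-.524]:
        a=-np.pi/4+w+yaw;print('expect post',w,np.round(proj(c,[c0[0]+.072*np.cos(a),c0[1]+.072*np.sin(a),.094]),1))
    for th in ['vial_a_mid','beaker','wash_bottle','knob']: print(th,[(np.round(r['pixel'],1).tolist(),round(r['score'],2)) for r in search_frame(n,th)[:2]])
E
```

```text
t: 15.45
eef_pos: [0.6728, -0.1819, 0.2204]
tool_rot: [-0.001, 0.56, 0.828, -0.001]
contact_force: [0.1, -0.0, 0.3]
gripper_width: -0.002
grasp_force: 0.0
t 15.45 base [ 0.1083 -0.1358  0.2204] x-ang 111.82464855402415 tilt [-0.002  0.    -1.   ] F [ 0.1 -0.   0.3] w -0.0021355433677745297 q7 0.7256426549768258
scene knob shift 0 0 1.0
scene post shift 4 -8 0.6
expect post -0.33 [295.1 186.2]
expect post -0.44 [296.2 184.5]
expect post -0.524 [297.2 183.3]
vial_a_mid [([307.5, 206.4], 0.41)]
beaker [([229.1, 147.7], 0.8)]
wash_bottle [([459.3, 260.8], 0.86), ([345.3, 218.2], 0.48)]
knob [([346.9, 217.0], 0.51), ([225.5, 148.9], 0.32)]
side knob shift 0 0 1.0
side post shift 8 8 0.61
expect post -0.33 [335.8 219.5]
expect post -0.44 [333.5 220.2]
expect post -0.524 [331.7 220.7]
vial_a_mid []
beaker [([359.0, 310.3], 0.86)]
wash_bottle [([283.0, 146.8], 0.87)]
knob [([319.4, 184.1], 0.46)]
```

```bash
python3 -c "
from station import job; print(job.hand_in())"
```

```text
the job is handed in; nothing more can be done
None
```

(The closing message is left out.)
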